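# Close and fill the jar magazine

### The job

Get the jar magazine ready for use: first slide its front plate upright down into the guides at the front of the magazine until it is fully seated, then load the three white jars one after another, lid up, through the mouth of the tube so that they stand in it on top of each other. Leave the brown bottle and the squeeze bottle where they are.

Things in the scene. Friction and masses are not known exactly. Their poses are not given: they have to be found in the camera images.
- magazine: Jar magazine, fixed to the bench, bare aluminium on a black base 104 x 124 x 10 mm: an upright square tube, open at the top and along its whole front. Origin: underside of the base, on the tube's axis; z up; the front looks to its own -x (roughly to the robot). Tube floor at z = 10 mm. A jar let go in the mouth drops down the tube by itself. Heights in these texts are above the bench.
- tube_mouth (a point): Centre of the tube's mouth, height 178 mm, axes as the magazine: a jar goes in with its axis here. Tube inside: 60 mm wide (y), 61 mm deep (x) from back wall to seated front plate. Walls 4 mm thick up to 160 mm; above that back and sides flare outward about 8 mm, up to 179 mm. Bring jars in with the fingers closing along y, as the plate stands higher than the mouth.
- plate_seat (a point): Where the seated plate's origin lies, at the foot of the two vertical grooves in the magazine's front, height 10 mm; axes as the magazine. Grooves face each other, 80 mm between their bottoms (along y), each 11 mm wide (along x), up to 90 mm, then lead-ins flared about 5 mm each way up to 104 mm. Above 104 mm nothing stands less than 15 mm behind this point (+x).
- plate_rest: Parking block of the front plate, fixed to the bench, black, 52 x 100 x 34 mm; origin: centre of its underside. A slot 11 mm wide (along its x) and 80 mm long (along its y), open above, 26 mm deep, holds the plate upright.
- front_plate: Front plate, loose, about 0.18 kg: flat aluminium with a clear window, 8 mm thick (x), 76 mm wide (y), 200 mm tall (z), same from both faces. Origin: centre of its lower edge. Starts upright in the parking block, lower edge 8 mm above the bench. Pinch it across its thickness near the top edge (its z 180 to 200 mm). Seated, its top is at 210 mm, 31 mm above the tube's mouth.
- jar_a: White round jar with a white screw lid, 60 mm tall, body 52 mm and lid (its top 16 mm) 53 mm in diameter, about 0.07 kg, closed. Origin: centre of its underside, z up to the lid. Stands upright on the bench; the three jars are alike. Held by its top 30 mm, it can be let go with its lower half in the magazine's mouth.
- jar_b: White round jar with a white screw lid, 60 mm tall, body 52 mm and lid (its top 16 mm) 53 mm in diameter, about 0.07 kg, closed. Origin: centre of its underside, z up to the lid. Stands upright on the bench; the three jars are alike. Held by its top 30 mm, it can be let go with its lower half in the magazine's mouth.
- jar_c: White round jar with a white screw lid, 60 mm tall, body 52 mm and lid (its top 16 mm) 53 mm in diameter, about 0.07 kg, closed. Origin: centre of its underside, z up to the lid. Stands upright on the bench; the three jars are alike. Held by its top 30 mm, it can be let go with its lower half in the magazine's mouth.
- brown_bottle: Bystander: brown bottle with black cap, 46 mm diameter, 86 mm tall; origin: centre of its underside. Leave it.
- squeeze_bottle: Bystander: squeeze bottle with a bent spout, 56 x 87 x 176 mm; origin: centre of its underside. Leave it.

How it is judged:
On the way, in this order (a step that is already met when the one before it is completed fails the run):
1. the front plate stands fully down in the guides of the magazine (x of front_plate in the frame of magazine between -0.0405 and -0.0305 m and y of front_plate in the frame of magazine between -0.006 and 0.006 m and z of front_plate in the frame of magazine between 0.006 and 0.014 m and angle between the z axis of front_plate and the z axis of magazine, either way round below 0.06 rad and angle between the x axis of front_plate and the x axis of magazine, either way round below 0.1 rad), for 0.2 s.
2. with the plate in, a first jar on the tube's floor, lid up (all of step 1 and ((x of jar_a in the frame of magazine between -0.012 and 0.012 m and y of jar_a in the frame of magazine between -0.012 and 0.012 m and z of jar_a in the frame of magazine between 0.004 and 0.016 m and angle between jar_a's own z axis and vertical below 0.15 rad) or (x of jar_b in the frame of magazine between -0.012 and 0.012 m and y of jar_b in the frame of magazine between -0.012 and 0.012 m and z of jar_b in the frame of magazine between 0.004 and 0.016 m and angle between jar_b's own z axis and vertical below 0.15 rad) or (x of jar_c in the frame of magazine between -0.012 and 0.012 m and y of jar_c in the frame of magazine between -0.012 and 0.012 m and z of jar_c in the frame of magazine between 0.004 and 0.016 m and angle between jar_c's own z axis and vertical below 0.15 rad))), for 0.2 s.
3. with the plate in, a second jar on the first, lid up (all of step 1 and ((x of jar_a in the frame of magazine between -0.012 and 0.012 m and y of jar_a in the frame of magazine between -0.012 and 0.012 m and z of jar_a in the frame of magazine between 0.064 and 0.076 m and angle between jar_a's own z axis and vertical below 0.15 rad) or (x of jar_b in the frame of magazine between -0.012 and 0.012 m and y of jar_b in the frame of magazine between -0.012 and 0.012 m and z of jar_b in the frame of magazine between 0.064 and 0.076 m and angle between jar_b's own z axis and vertical below 0.15 rad) or (x of jar_c in the frame of magazine between -0.012 and 0.012 m and y of jar_c in the frame of magazine between -0.012 and 0.012 m and z of jar_c in the frame of magazine between 0.064 and 0.076 m and angle between jar_c's own z axis and vertical below 0.15 rad))), for 0.2 s.
4. with the plate in, a third jar on the second, lid up (all of step 1 and ((x of jar_a in the frame of magazine between -0.012 and 0.012 m and y of jar_a in the frame of magazine between -0.012 and 0.012 m and z of jar_a in the frame of magazine between 0.124 and 0.136 m and angle between jar_a's own z axis and vertical below 0.15 rad) or (x of jar_b in the frame of magazine between -0.012 and 0.012 m and y of jar_b in the frame of magazine between -0.012 and 0.012 m and z of jar_b in the frame of magazine between 0.124 and 0.136 m and angle between jar_b's own z axis and vertical below 0.15 rad) or (x of jar_c in the frame of magazine between -0.012 and 0.012 m and y of jar_c in the frame of magazine between -0.012 and 0.012 m and z of jar_c in the frame of magazine between 0.124 and 0.136 m and angle between jar_c's own z axis and vertical below 0.15 rad))), for 0.2 s.
At the end, for the whole second after the job is handed in: The front plate stands upright in both guides, its lower edge within 4 mm of the foot of the grooves, and the three jars stand lid up in the tube one on another, each within 6 mm of its proper height (10, 70 and 130 mm above the bench) and 12 mm of the tube's axis; all at rest (all of step 4 and ((x of jar_a in the frame of magazine between -0.012 and 0.012 m and y of jar_a in the frame of magazine between -0.012 and 0.012 m and z of jar_a in the frame of magazine between 0.004 and 0.016 m and angle between jar_a's own z axis and vertical below 0.15 rad) or (x of jar_b in the frame of magazine between -0.012 and 0.012 m and y of jar_b in the frame of magazine between -0.012 and 0.012 m and z of jar_b in the frame of magazine between 0.004 and 0.016 m and angle between jar_b's own z axis and vertical below 0.15 rad) or (x of jar_c in the frame of magazine between -0.012 and 0.012 m and y of jar_c in the frame of magazine between -0.012 and 0.012 m and z of jar_c in the frame of magazine between 0.004 and 0.016 m and angle between jar_c's own z axis and vertical below 0.15 rad)) and ((x of jar_a in the frame of magazine between -0.012 and 0.012 m and y of jar_a in the frame of magazine between -0.012 and 0.012 m and z of jar_a in the frame of magazine between 0.064 and 0.076 m and angle between jar_a's own z axis and vertical below 0.15 rad) or (x of jar_b in the frame of magazine between -0.012 and 0.012 m and y of jar_b in the frame of magazine between -0.012 and 0.012 m and z of jar_b in the frame of magazine between 0.064 and 0.076 m and angle between jar_b's own z axis and vertical below 0.15 rad) or (x of jar_c in the frame of magazine between -0.012 and 0.012 m and y of jar_c in the frame of magazine between -0.012 and 0.012 m and z of jar_c in the frame of magazine between 0.064 and 0.076 m and angle between jar_c's own z axis and vertical below 0.15 rad)) and linear speed of each of jar_a, jar_b, jar_c, front_plate below 0.05 m/s); the robot touches nothing.
It fails at once if the brown bottle is shifted more than 20 mm (distance of brown_bottle from where it was at the start of the episode above 0.02 m).
It fails at once if the squeeze bottle is shifted more than 20 mm (distance of squeeze_bottle from where it was at the start of the episode above 0.02 m).
It also fails if it takes over 72 s, if anything falls off the work surface, if the arm or the gripper's body presses on something with over 40 N, if the wrist force passes 120 N, or if a joint passes its speed limit or range.

### The arm

A 7-joint arm with a two-finger parallel gripper is mounted at the origin on a cart in front of the work surface, level with it; the furniture and walls round the work are solid. World frame = base frame: x ahead of the robot, y to its left, z up, the work surface at z = 0. Lengths are in m, angles in rad, forces in N, time in s.
With the tool pointing down it reaches from about 0.425 to 0.875 m from the base axis. Payload 4.7 kg.
Tool frame: the origin (TCP) lies midway between the tips of the shut fingers; the grasp point (between the pads) lies 19 mm behind it; z points along the fingers, y is the line along which they close (so a half turn about z gives the same grasp; the last joint's range is limited). The gripper opens to 87 mm and grips with 3 to 60 N. Pads are 19 mm wide; open, the fingers measure 117 mm over their backs; the gripper's body (75 mm by 190 mm) begins 51 mm behind the grasp point.
Start: joints at [1.253, 0.321, -0.07, 1.45, 0.023, 1.371, -0.057], TCP at [0.212, -0.615, 0.223] pointing down, gripper open.
Joint ranges: [-2.86, 2.86], [-0.3, 2.09], [-1.38, 1.24], [0.06, 2.45], [-1.56, 4.7], [0.09, 2.05], [-2.69, 2.69]. Speed limits (rad/s): [2.57, 2.57, 3.14, 3.14, 3.14, 3.14, 3.14].

### API

Orientations are given as a rotation vector (axis times angle).
In Python, from bench import monitor, cams, workorder gives the robot as it stands.
- The arm moves only by the tool move_arm, never from a script. Its arguments are lists of equal length, an entry for each row: "slide": the shift along the tool's x, y, z in cm, a list of three; "roll": the turn about the tool's z in rad. In form: {"slide": [[dx, dy, dz], ...], "roll": [roll, ...]}. A call has 1 to 20 rows; each row is the pose to reach, as a shift and turn from the pose commanded when the call began, along the tool's axes at that moment; what a row does not reach only later rows make up. A row lasts 1/10 s, in which the tool goes at most 50 mm and 8.59 degrees, less where a joint would pass 70% of its speed; a pose out of reach is approached as far as the arm can. A call with a gripper value outside its range is refused whole. "gripper" is the finger opening in cm, from 0 to 8.7, set as the call begins (left out, the last holds). The fingers move at their own pace and stop on an object; "squeeze" is the grip in N (left out, the last holds). Time passes only in rows, so rows that repeat a pose let the fingers close. It gives the time, the measured TCP pose, the force, the opening and the grip force at its end, in the units of the state.
- monitor.get_state(): the state, without advancing time (a new reading comes with each control period).
- cams.get_image(name): name is "scene" or "top" or "wrist"; returns the picture (420x560x3 uint8, red, green, blue); there is no depth.
- cams.get_calibration(name): a dict with "mtx" (3x3 intrinsics, pixels), "R" (3x3) and "t" (3): a world point X has camera coordinates R X + t. Camera axes: x right, y down, z forward; pixel columns grow to the right and rows downward; lengths in m; the calibration is good to about 2 mm. A picture is of the moment at which its call begins: read the wrist's pose just before it. get_calibration takes no time and is no camera call; for the wrist camera it gives the pose at the moment of the call.
- workorder.close_job(): hands the job in; it is judged then, once.
The state is a dict: "time": time; "joint_positions": joint angles; "qd": joint speeds; "joint_torque": joint torques, N m; "position": TCP position; "tool_rot": TCP orientation; "ft_force": force on the tool from outside, world axes, zero at the start; "torque": the same for the moment, N m; "grip_width": opening from 0.0 (shut) to 1.0 (fully open); "grip_force": force on a finger pad.
Only numpy, scipy, OpenCV 4.12 (cv2) and the standard library are available. Lean on these libraries where they do the work, as an engineer would, in place of code of your own. Each camera call takes 0.05 s, during which the arm holds its last target. There are 200 camera calls.

## Working session

There is one attempt and no reset: what is moved stays moved. The work goes in short steps, Python scripts to look and compute and a tool call to move; the robot and the scene stay as the last step left them, time stands still between calls to the robot, and variables do not carry over. Pictures are saved under pics/ and viewed, at most 12 in all, crops included, and the job is handed in when it is done.

Besides the shell and the picture viewer there is one more tool, called after ">>>" by a JSON object that holds its "fn" and its "kwargs". move_arm: Moves the arm, as the interface text tells. Its arguments: {"type":"object","properties":{"slide":{"type":"array","items":{"type":"array","items":{"type":"number"}}},"roll":{"type":"array","items":{"type":"number"}},"gripper":{"type":"number"},"squeeze":{"type":"number"}},"required":["slide","roll"]}

```bash
mkdir -p pics && python3 - <<'E'
from bench import monitor,cams
import cv2,numpy as np
np.set_printoptions(precision=4,suppress=True)
s=monitor.get_state();print(s)
for n in("scene","top"):
    im=cams.get_image(n);np.save(f"{n}0.npy",im);cv2.imwrite(f"pics/{n}0.png",im[...,::-1])
    c=cams.get_calibration(n);print(n,c)
E
```

```text
{'time': 0.0, 'joint_positions': array([ 1.2531,  0.3218, -0.0701,  1.4517,  0.0226,  1.3708, -0.0569]), 'qd': array([-0.001 , -0.0021,  0.0004,  0.0012,  0.0011,  0.0013,  0.001 ]), 'joint_torque': array([ -0.0005, -49.1291,  -0.4041, -31.2538,  -0.064 ,   0.0436,
         0.0001]), 'position': array([ 0.2115, -0.6141,  0.2215]), 'tool_rot': array([-3.0967, -0.5185,  0.0007]), 'ft_force': array([0.135 , 0.4768, 0.3879]), 'torque': array([0.0049, 0.0238, 0.0144]), 'grip_force': 0.0, 'grip_width': 0.9997930289399662}
scene {'mtx': array([[500.6678,   0.    , 279.404 ],
       [  0.    , 500.6678, 210.8366],
       [  0.    ,   0.    ,   1.    ]]), 'R': array([[-0.5427, -0.8399, -0.004 ],
       [-0.5324,  0.3476, -0.7718],
       [ 0.6497, -0.4167, -0.6358]]), 't': array([0.5718, 0.2691, 0.9475])}
top {'mtx': array([[485.2542,   0.    , 285.7567],
       [  0.    , 485.2542, 213.1384],
       [  0.    ,   0.    ,   1.    ]]), 'R': array([[ 0.008 , -0.9997, -0.021 ],
       [-0.9967, -0.0063, -0.0809],
       [ 0.0807,  0.0216, -0.9965]]), 't': array([0.3583, 0.5382, 0.974 ])}
```

View pics/scene0.png

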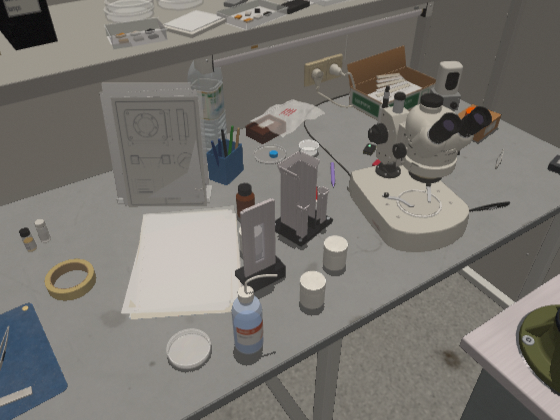

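View pics/top0.png

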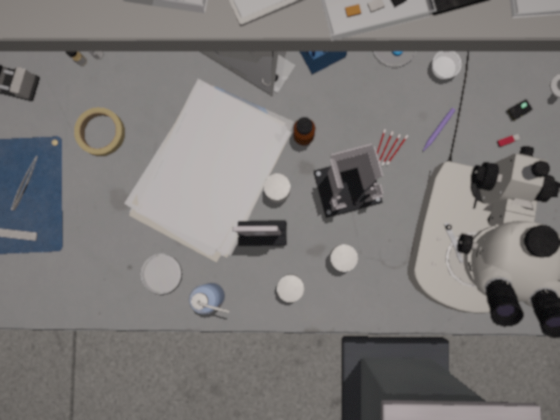

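```bash
python3 - <<'E'
import cv2,numpy as np
a=np.load("top0.npy")[110:310,200:400,::-1];b=np.load("scene0.npy")[150:310,225:365,::-1]
cv2.imwrite("pics/c1.png",cv2.resize(a,(600,600),interpolation=cv2.INTER_CUBIC))
cv2.imwrite("pics/c2.png",cv2.resize(b,(525,600),interpolation=cv2.INTER_CUBIC))
E
```

```text
(no output)
```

View pics/c1.png

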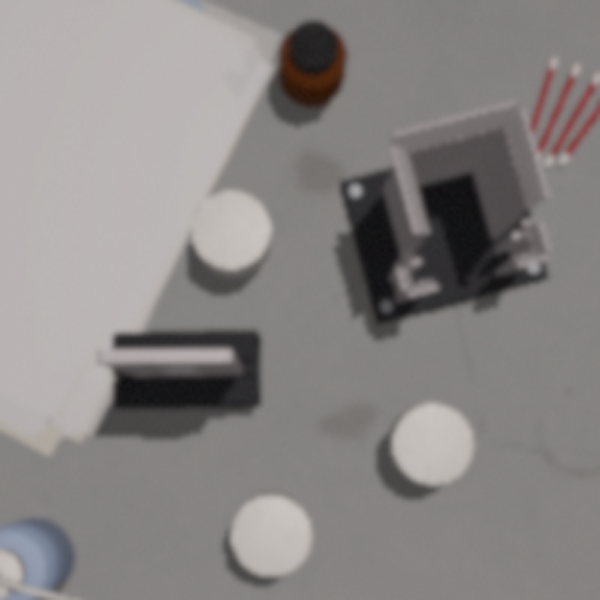

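View pics/c2.png

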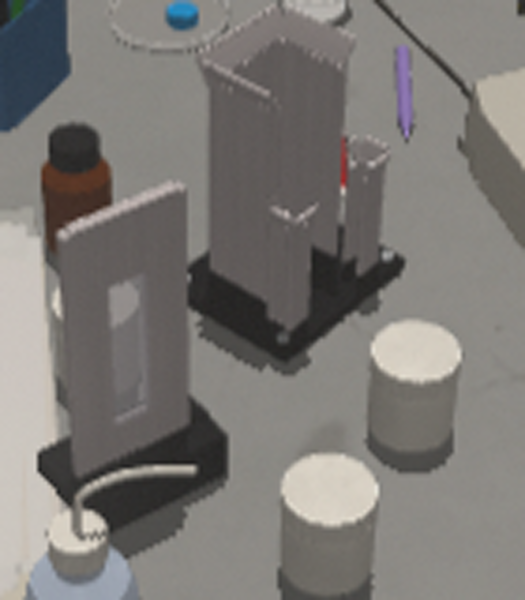

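```bash
cat > h.py <<'E'
import cv2,numpy as np
from bench import monitor,cams
from scipy.spatial.transform import Rotation as Ro
np.set_printoptions(precision=4,suppress=True)
def ray(c,p):
    d=c["R"].T@np.linalg.solve(c["mtx"],[p[0],p[1],1.]);return -c["R"].T@c["t"],d/np.linalg.norm(d)
def plane(c,p,z):
    o,d=ray(c,p);return o+d*(z-o[2])/d[2]
def tri(obs):
    A=np.zeros((3,3));b=np.zeros(3);L=[ray(c,p) for c,p in obs]
    for o,d in L: M=np.eye(3)-np.outer(d,d);A+=M;b+=M@o
    X=np.linalg.solve(A,b);return X,max(np.linalg.norm(np.cross(X-o,d)) for o,d in L)
def proj(c,X):
    q=c["mtx"]@(c["R"]@np.asarray(X)+c["t"]);return q[:2]/q[2]
def tool(d):  # world vector -> tool axes, cm
    return Ro.from_rotvec(monitor.get_state()["tool_rot"]).inv().apply(d)*100
E
python3 - <<'E'
from h import *
T=cams.get_calibration("top");S=cams.get_calibration("scene");W=cams.get_calibration("wrist")
t=lambda x,y:(x/3-1/3+200,y/3-1/3+110)
k=150/40
s=lambda x,y:(x/k-.37+225,y/k-.37+150)
for n,a,b in[("plateL",t(100,357),s(60,235)),("plateR",t(235,355),s(184,184)),("jarB lid",t(433,444),s(415,350)),("jarA lid",t(271,536),s(330,490)),
 ("mouthBL",t(395,135),s(280,8)),("mouthBR",t(517,105),s(352,42)),("mouthFL",t(425,232),s(274,100)),
 ("baseFL",t(380,322),s(285,357)),("baseFR",t(545,275),s(403,262)),("baseBL",t(342,187),s(188,272))]:
    print(n,*tri([(T,a),(S,b)]))
print("jarC@.06",plane(T,t(232,231),.06))
for n,a,z in [("BL",t(395,135),.179),("BR",t(517,105),.179),("FL",t(425,232),.179),("FR",t(548,195),.179),("bFL",t(380,322),.01),("bFR",t(545,275),.01),("bBL",t(342,187),.01)]: print(n,plane(T,a,z))
print("brown",plane(T,t(313,45),.086));print("squeeze",plane(T,t(25,550),.1))
print(W, -W["R"].T@W["t"])
Rt=Ro.from_rotvec(monitor.get_state()["tool_rot"]).as_matrix();print(Rt, "cam in tool",Rt.T@(-W["R"].T@W["t"]-monitor.get_state()["position"]), W["R"]@Rt)
E
```

```text
plateL [0.4945 0.4475 0.2054] 0.0005129694306046751
plateR [0.4963 0.3717 0.2045] 0.00071357547970042
jarB lid [0.4458 0.2464 0.0609] 0.00039730659089301035
jarA lid [0.3847 0.3519 0.0596] 3.6354217669813067e-05
mouthBL [0.604  0.2649 0.2207] 0.022660795725874015
mouthBR [0.637  0.1855 0.1488] 0.02315281945563615
mouthFL [0.5712 0.2621 0.171 ] 0.0008667805026924316
baseFL [0.5302 0.278  0.0049] 0.000830644333359451
baseFR [0.5631 0.1619 0.0052] 0.00047825759596772195
baseBL [0.6189 0.3005 0.022 ] 0.0053402083510318615
jarC@.06 [0.5858 0.3793 0.06  ]
BL [0.6267 0.2796 0.179 ]
BR [0.6448 0.2083 0.179 ]
FL [0.5696 0.2621 0.179 ]
FR [0.5917 0.1906 0.179 ]
bFL [0.5293 0.2777 0.01  ]
bFR [0.5629 0.1631 0.01  ]
bBL [0.6241 0.3044 0.01  ]
brown [0.7051 0.3264 0.086 ]
squeeze [0.3775 0.5061 0.1   ]
{'mtx': array([[352.0217,   0.    , 284.8042],
       [  0.    , 352.0217, 212.669 ],
       [  0.    ,   0.    ,   1.    ]]), 'R': array([[ 0.3262, -0.9453, -0.0016],
       [-0.8999, -0.3111,  0.3056],
       [-0.2893, -0.0983, -0.9522]]), 't': array([-0.6491, -0.0367,  0.3918])} [ 0.2921 -0.5865  0.3832]
[[ 0.9455  0.3258 -0.0007]
 [ 0.3258 -0.9455  0.0016]
 [-0.0001 -0.0017 -1.    ]] cam in tool [ 0.0851 -0.0001 -0.1617] [[ 0.0005  1.     -0.0002]
 [-0.9522  0.0004 -0.3055]
 [-0.3055  0.0003  0.9522]]
```

```bash
python3 - <<'E'
from h import *
T=cams.get_calibration("top");S=cams.get_calibration("scene")
for a,b in [((541,240),(432,100)),((503,302),(445,118)),((552,308),(477,122)),((527,155),(399,97))]: print(*tri([(T,a),(S,b)]))
for z in(.2,.3,.4): print([plane(T,p,z) for p in((470,245),(503,310),(555,315))])
E
```

```text
[ 0.4751 -0.0104  0.3192] 0.0007893572313727721
[0.3875 0.0517 0.3356] 0.002077507159474086
[ 0.3753 -0.0325  0.3058] 0.004294773061861491
[ 0.602  -0.03    0.2657] 0.012780118753343866
[array([0.4698, 0.0489, 0.2   ]), array([ 0.3628, -0.003 ,  0.2   ]), array([ 0.3555, -0.0878,  0.2   ])]
[array([0.468 , 0.0844, 0.3   ]), array([0.374 , 0.0389, 0.3   ]), array([ 0.3676, -0.0357,  0.3   ])]
[array([0.4662, 0.1199, 0.4   ]), array([0.3852, 0.0807, 0.4   ]), array([0.3797, 0.0164, 0.4   ])]
```

>>> {"fn": "move_arm", "kwargs": {"slide": [[0,0,-5],[0,0,-10],[0,0,-15],[0,0,-20],[0,0,-24],[4,-3,-24],[8,-6,-24],[12,-9,-24],[16,-12,-24],[20,-15,-24],[24,-18,-24],[28,-21,-24],[32,-24,-24],[36,-27,-24],[40,-30,-24],[40,-30,-24],[40,-30,-24]], "roll": [0,0,0,0,0,-0.1,-0.15,-0.2,-0.25,-0.3,-0.35,-0.4,-0.45,-0.5,-0.6,-0.6,-0.6]}}

```text
time: 1.8
position: [0.4925, -0.1995, 0.4621]
tool_rot: [-2.805, -1.415, 0.001]
ft_force: [-0.4, -0.5, 0.0]
grip_width: 1.0
grip_force: 0.0
```

>>> {"fn": "move_arm", "kwargs": {"slide": [[4.1,-2.5,0],[8.2,-5.1,0],[12.2,-7.6,0],[16.3,-10.2,0],[20.4,-12.7,0],[24.5,-15.3,0],[28.6,-17.8,0],[32.6,-20.4,0],[36.7,-22.9,0],[40.8,-25.5,2],[40.8,-25.5,6],[40.8,-25.5,10],[40.8,-25.5,12],[40.8,-25.5,12],[40.8,-25.5,12]], "roll": [-0.07,-0.14,-0.21,-0.28,-0.35,-0.42,-0.49,-0.56,-0.63,-0.665,-0.665,-0.665,-0.665,-0.665,-0.665]}}

```text
time: 3.3
position: [0.5318, 0.2773, 0.3429]
tool_rot: [2.195, 2.246, -0.0]
ft_force: [0.3, 1.0, -0.0]
grip_width: 0.999
grip_force: 0.0
```

```bash
cat > snap.py <<'E'
import sys,pickle
from h import *
n=sys.argv[1];print(monitor.get_state()["position"],monitor.get_state()["tool_rot"])
c=cams.get_calibration("wrist");im=cams.get_image("wrist")
pickle.dump((c,im),open(n+".pkl","wb"));cv2.imwrite(f"pics/{n}.png",cv2.resize(im[...,::-1],(800,600),interpolation=cv2.INTER_CUBIC))
E
python3 snap.py w1
```

```text
[0.5318 0.2773 0.3429] [ 2.1955  2.2462 -0.0004]
```

View pics/w1.png

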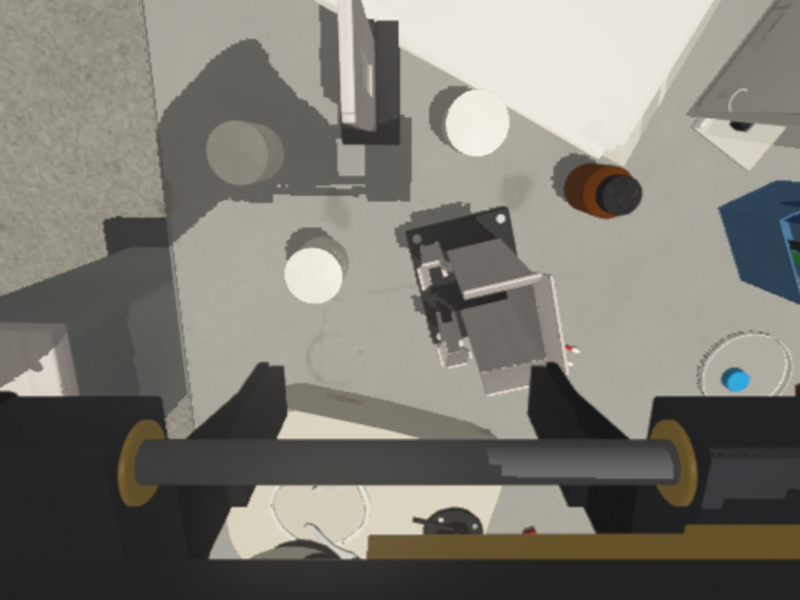

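>>> {"fn": "move_arm", "kwargs": {"slide": [[4,0,0],[8,0,0],[10,0,0],[10,0,0],[10,0,0]], "roll": [0,0,0,0,0]}}

```text
time: 3.85
position: [0.5288, 0.3791, 0.3438]
tool_rot: [2.192, 2.25, 0.003]
ft_force: [0.9, -0.6, 0.3]
grip_width: 1.0
grip_force: 0.0
```

```bash
python3 snap.py w2
```

```text
[0.5288 0.3791 0.3438] [2.1922 2.2496 0.0027]
```

View pics/w2.png

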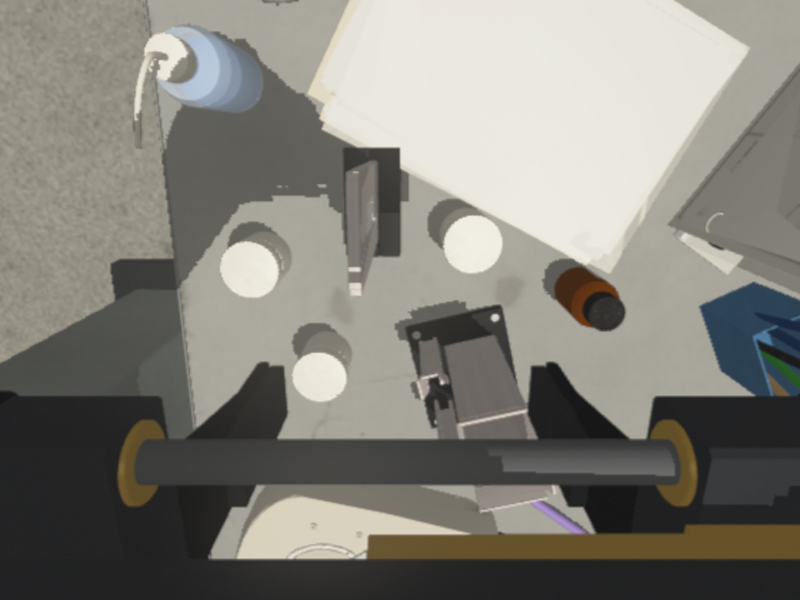

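```bash
python3 - <<'E'
import pickle,cv2,numpy as np
a=pickle.load(open("w1.pkl","rb"))[1];b=pickle.load(open("w2.pkl","rb"))[1]
o=np.zeros((560,780,3),np.uint8)
f=lambda i:cv2.resize(i,None,fx=4,fy=4,interpolation=cv2.INTER_NEAREST)
o[:560,:520]=f(a[140:280,275:405]);o[:480,520:]=f(b[95:215,235:300])
cv2.imwrite("pics/z.png",o[...,::-1])
E
```

```text
(no output)
```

View pics/z.png

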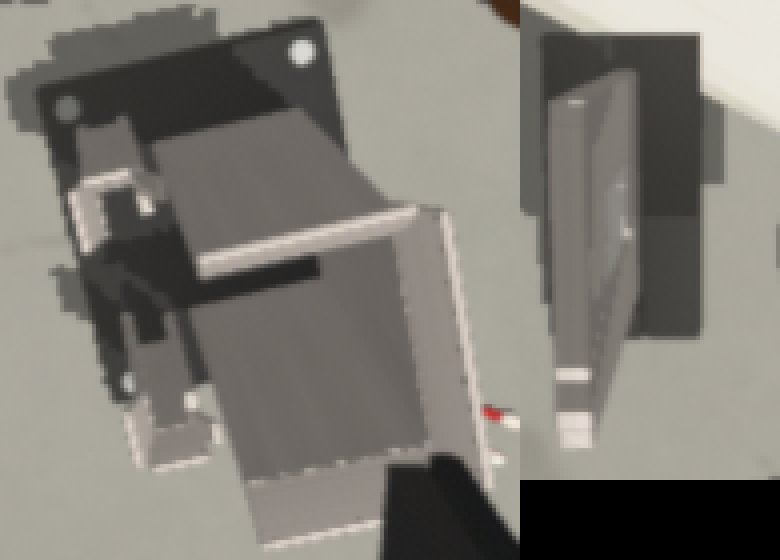

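```bash
python3 - <<'E'
from h import *
import pickle
w1=pickle.load(open("w1.pkl","rb"))[0];w2=pickle.load(open("w2.pkl","rb"))[0]
a=lambda x,y:((x+.5)/4-.5+275,(y+.5)/4-.5+140)
b=lambda x,y:((x-520+.5)/4-.5+235,(y+.5)/4-.5+95)
print("plate",[plane(w2,b(*p),.208) for p in((550,101),(584,101),(557,447),(592,447))])
yaw=.28;ex=np.array([np.cos(yaw),np.sin(yaw)]);ey=np.array([-ex[1],ex[0]]);o=np.array([.599,.233])
for n,p,z in [("FLbase",(38,92),.01),("BLbase",(320,20),.01),("flL front",(200,268),.179),("flL back",(415,208),.179),("flB l",(447,212),.179),("flB r",(490,488),.179),("flR f",(262,547),.179),("flR b",(380,523),.179),
 ("gA frontcorner",(72,190),.104),("gA backcorner",(130,173),.104),("gA f in",(85,252),.104),("gA b in",(152,212),.104),("g2 f out",(145,470),.104),("g2 b out",(212,460),.104),("g2 f in",(127,405),.104),("g2 b in",(190,395),.104)]:
    P=plane(w1,a(*p),z)[:2];print(n,P,"mag",(P-o)@ex*1e3,(P-o)@ey*1e3)
# heights from two views
print("jarB",*tri([(w1,(313/1.4286,275/1.4286)),(w2,(319.5/1.4286,377/1.4286))]))
print("jarC",*tri([(w1,(476/1.4286,123/1.4286)),(w2,(473/1.4286,244/1.4286))]))
print("jarA",*tri([(w1,(237/1.4286,152/1.4286)),(w2,(249.5/1.4286,269/1.4286))]))
print("plate near end",*tri([(w1,(347.5/1.4286,124/1.4286)),(w2,(355/1.4286,294/1.4286))]))
E
```

```text
plate [array([0.4928, 0.4473, 0.208 ]), array([0.4998, 0.4475, 0.208 ]), array([0.4936, 0.3734, 0.208 ]), array([0.5013, 0.3736, 0.208 ])]
FLbase [0.5313 0.2775] mag -52.77479497258238 61.435201080471806
BLbase [0.6286 0.3049] mag 48.33555386688838 60.874645096101325
flL front [0.5712 0.2646] mag -18.012759117159945 38.035641981364186
flL back [0.6215 0.2807] mag 34.80622284610575 39.61733351564315
flB l [0.6292 0.2799] mag 42.01100712817562 36.712271151051326
flB r [0.6482 0.208 ] mag 40.37959403942963 -37.62385222915818
flR f [0.5915 0.1899] mag -19.11356410773257 -39.31426020902531
flR b [0.6212 0.1975] mag 11.550874426260865 -40.26031662448356
gA frontcorner [0.5418 0.265 ] mag -46.153716726331545 46.59043582185729
gA backcorner [0.5585 0.2705] mag -28.583011648838788 47.22831802400003
gA f in [0.5462 0.2463] mag -47.08956153405179 27.363053205513694
gA b in [0.5654 0.259 ] mag -25.091076479661535 34.21939050864386
g2 f out [0.5672 0.1761] mag -46.295285936410906 -45.861811096003635
g2 b out [0.5878 0.18  ] mag -25.37900669231772 -47.82846121632751
g2 f in [0.5607 0.1978] mag -46.57322561238803 -23.239779201255022
g2 b in [0.5798 0.2015] mag -27.156537106021776 -24.920248158412754
jarB [0.4483 0.2459 0.0634] 0.00023953518902447652
jarC [0.5884 0.3788 0.0585] 0.0007234013465212525
jarA [0.3872 0.351  0.0606] 0.00020829519376728997
plate near end [0.4965 0.3712 0.1987] 0.00027851971125239365
```

>>> {"fn": "move_arm", "kwargs": {"slide": [[3.2,-3.1,0],[3.2,-3.1,3],[3.2,-3.1,7],[3.2,-3.1,11],[3.2,-3.1,14],[3.2,-3.1,15.5],[3.2,-3.1,16.5],[3.2,-3.1,17],[3.2,-3.1,17],[3.2,-3.1,17]], "roll": [0.01,0.01,0.01,0.01,0.01,0.01,0.01,0.01,0.01,0.01], "gripper": 6}}

```text
time: 4.9
position: [0.4969, 0.4107, 0.174]
tool_rot: [2.203, 2.239, 0.003]
ft_force: [0.2, 0.1, -0.5]
grip_width: 0.693
grip_force: 0.0
```

>>> {"fn": "move_arm", "kwargs": {"slide": [[0,0,0],[0,0,0],[0,0,0],[0,0,0],[0,0,0],[0,0,0],[0,0,0],[0,0,0]], "roll": [0,0,0,0,0,0,0,0], "gripper": 0, "squeeze": 45}}

```text
time: 5.7
position: [0.4963, 0.4101, 0.1725]
tool_rot: [-2.204, -2.239, 0.0]
ft_force: [0.2, 0.9, -0.2]
grip_width: 0.089
grip_force: 45.0
```

>>> {"fn": "move_arm", "kwargs": {"slide": [[0,0,-3],[0,0,-7],[0,0,-11],[0,0,-13],[-2,0.7,-13],[-5,1.7,-13],[-8,2.8,-13],[-11,3.8,-13],[-14,4.9,-13],[-16.5,5.7,-13],[-18.8,6.5,-13],[-18.8,6.5,-13],[-18.8,6.5,-12],[-18.8,6.5,-11],[-18.8,6.5,-10.5],[-18.8,6.5,-10.5],[-18.8,6.5,-10.5]], "roll": [0,0,0,0,-0.05,-0.1,-0.15,-0.2,-0.25,-0.26,-0.26,-0.26,-0.26,-0.26,-0.26,-0.26,-0.26]}}

```text
time: 7.4
position: [0.564, 0.2239, 0.2774]
tool_rot: [-1.893, -2.507, 0.0]
ft_force: [-0.3, 0.5, -0.5]
grip_width: 0.082
grip_force: 45.0
```

```bash
python3 - <<'E'
from h import *
s=monitor.get_state();print(s["position"],s["tool_rot"],s["ft_force"],s["torque"],s["grip_width"])
a=cams.get_image("scene");t=cams.get_image("top")
np.save("s1.npy",a);np.save("t1.npy",t)
f=lambda i:cv2.resize(i,None,fx=4,fy=4,interpolation=cv2.INTER_CUBIC)
o=np.concatenate([f(a[110:250,250:350]),f(t[130:270,300:400])],1)
cv2.imwrite("pics/y.png",o[...,::-1])
E
```

```text
[0.564  0.2239 0.2774] [-1.893  -2.5069  0.0003] [-0.318   0.4583 -0.5467] [-0.0249 -0.1198  0.0005] 0.08167490165273296
```

View pics/y.png

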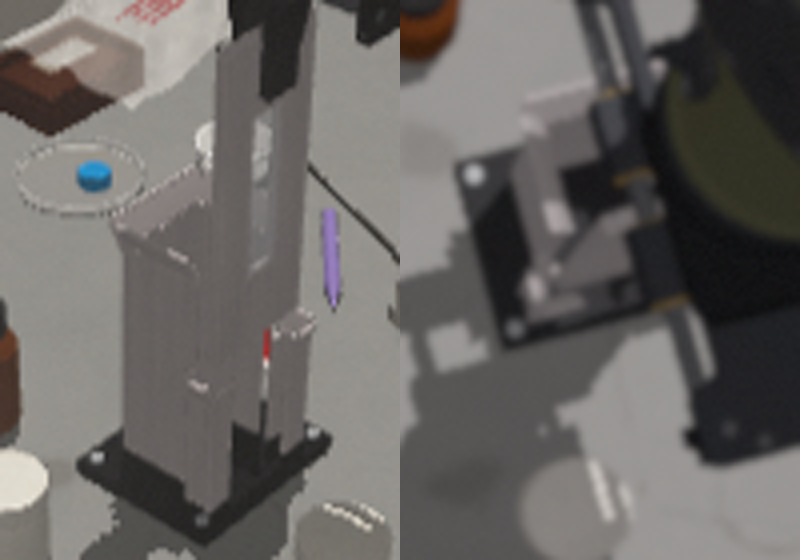

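>>> {"fn": "move_arm", "kwargs": {"slide": [[0,0,0.7],[0,0,1.4],[0,0,2],[0,0,2.5],[0,0,3],[0,0,3.5],[0,0,4],[0,0,4]], "roll": [0,0,0,0,0,0,0,0]}}

```text
time: 8.3
position: [0.5643, 0.223, 0.2367]
tool_rot: [-1.895, -2.506, 0.001]
ft_force: [0.0, -0.1, -1.4]
grip_width: 0.087
grip_force: 45.0
```

Entering freely; continue down.

>>> {"fn": "move_arm", "kwargs": {"slide": [[0,0,1],[0,0,2],[0,0,3],[0,0,4],[0,0,4.8],[0,0,5.4],[0,0,5.8],[0,0,6],[0,0,6.1],[0,0,6.1]], "roll": [0,0,0,0,0,0,0,0,0,0]}}

```text
time: 9.3
position: [0.5643, 0.2232, 0.1765]
tool_rot: [1.895, 2.506, -0.0]
ft_force: [0.3, 0.6, -3.3]
grip_width: 0.086
grip_force: 45.0
```

>>> {"fn": "move_arm", "kwargs": {"slide": [[0,0,0.2],[0,0,0.2]], "roll": [0,0]}}

```text
time: 9.5
position: [0.5643, 0.2232, 0.1745]
tool_rot: [1.895, 2.506, 0.0]
ft_force: [0.6, 0.2, -2.6]
grip_width: 0.088
grip_force: 45.0
```

>>> {"fn": "move_arm", "kwargs": {"slide": [[0,0,0],[0,0,0],[0,0,0],[0,0,0],[0,0,-1],[0,0,-3],[0,0,-7],[0,0,-11],[0,0,-12],[0,0,-12],[0,0,-12]], "roll": [0,0,0,0,0,0,0,0,0,0,0], "gripper": 3}}

```text
time: 10.6
position: [0.5641, 0.2229, 0.2938]
tool_rot: [-1.895, -2.506, 0.002]
ft_force: [-0.0, -0.7, -0.7]
grip_width: 0.343
grip_force: 0.0
```

```bash
python3 - <<'E'
from h import *
s=monitor.get_state();print(s["position"],s["tool_rot"])
S=cams.get_calibration("scene");a=cams.get_image("scene");t=cams.get_image("top")
np.save("s2.npy",a)
yaw=.28;ex=np.array([np.cos(yaw),np.sin(yaw),0]);ey=np.array([-ex[1],ex[0],0]);o=np.array([.599,.233,0])
b=a.copy()
for z in(.21,.22):
  for y in(-.038,.038):
    p=proj(S,o-.0355*ex+y*ey+[0,0,z]);print(z,y,p);cv2.circle(b,tuple(int(round(v)) for v in p),0,(255,0,0) if z<.215 else (0,255,0),-1)
f=lambda i:cv2.resize(i,None,fx=4,fy=4,interpolation=cv2.INTER_NEAREST)
cv2.imwrite("pics/x.png",np.concatenate([f(a[110:250,250:350]),f(b[110:250,250:350])],1)[...,::-1])
E
```

```text
[0.5641 0.2229 0.2938] [-1.8946 -2.5058  0.0016]
0.21 -0.038 [325.4036 150.1777]
0.21 0.038 [303.8425 164.8465]
0.22 -0.038 [325.6507 146.3267]
0.22 0.038 [303.9705 160.9234]
```

View pics/x.png

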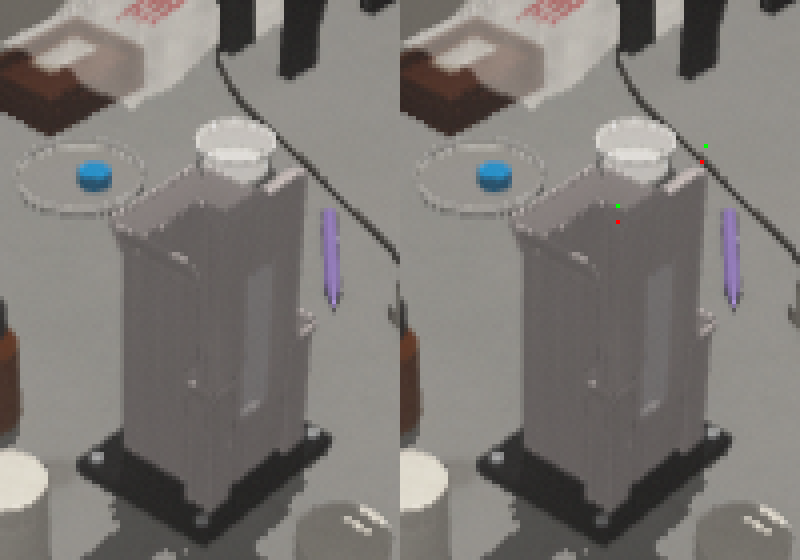

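>>> {"fn": "move_arm", "kwargs": {"slide": [[1.5,-3,0],[3,-6,0],[4.5,-9,0],[5.4,-10.5,2],[5.4,-10.5,4],[5.4,-10.5,6],[5.4,-10.5,8],[5.4,-10.5,9],[5.4,-10.5,10],[5.4,-10.5,10],[5.4,-10.5,10],[5.4,-10.5,11],[5.4,-10.5,15],[5.4,-10.5,19],[5.4,-10.5,22],[5.4,-10.5,24],[5.4,-10.5,25.5],[5.4,-10.5,26.2],[5.4,-10.5,26.2],[5.4,-10.5,26.2]], "roll": [-0.14,-0.28,-0.42,-0.56,-0.7,-0.84,-0.98,-1.12,-1.26,-1.4,-1.5,-1.57,-1.57,-1.57,-1.57,-1.57,-1.57,-1.57,-1.57,-1.57], "gripper": 8.7}}

```text
time: 12.7
position: [0.4491, 0.2469, 0.0332]
tool_rot: [-0.431, 3.111, 0.0]
ft_force: [-0.7, -0.0, -0.5]
grip_width: 0.998
grip_force: 0.0
```

>>> {"fn": "move_arm", "kwargs": {"slide": [[0,0,0],[0,0,0],[0,0,0],[0,0,0],[0,0,0],[0,0,0],[0,0,0]], "roll": [0,0,0,0,0,0,0], "gripper": 0, "squeeze": 20}}

```text
time: 13.4
position: [0.4487, 0.2464, 0.0326]
tool_rot: [-0.431, 3.112, -0.001]
ft_force: [-0.1, -1.2, 2.4]
grip_width: 0.597
grip_force: 20.0
```

>>> {"fn": "move_arm", "kwargs": {"slide": [[0,0,-4],[0,0,-8],[0,0,-13],[0,0,-18],[-1,-0.4,-22],[-4,-1.5,-23.2],[-8,-3,-23.2],[-11,-4.2,-23.2],[-13,-5,-23.2],[-14.1,-5.4,-23.2],[-14.1,-5.4,-23.2],[-14.1,-5.4,-22],[-14.1,-5.4,-20],[-14.1,-5.4,-18.5],[-14.1,-5.4,-17],[-14.1,-5.4,-16],[-14.1,-5.4,-15],[-14.1,-5.4,-15]], "roll": [0,0,0,0,0,0,0,0,0,0,0,0,0,0,0,0,0,0]}}

```text
time: 15.2
position: [0.5983, 0.2324, 0.181]
tool_rot: [0.431, -3.11, 0.001]
ft_force: [0.0, 0.4, -1.0]
grip_width: 0.602
grip_force: 20.0
```

>>> {"fn": "move_arm", "kwargs": {"slide": [[0,0,0],[0,0,0],[0,0,0],[0,0,0],[0,0,0],[0,0,0],[0,0,-2],[0,0,-6],[0,0,-9],[0,0,-9],[0,0,-9]], "roll": [0,0,0,0,0,0,0,0,0,0,0], "gripper": 7.5}}

```text
time: 16.3
position: [0.5992, 0.2331, 0.2731]
tool_rot: [-0.431, 3.111, 0.0]
ft_force: [0.0, -0.5, -0.2]
grip_width: 0.866
grip_force: 0.0
```

```bash
python3 - <<'E'
from h import *
S=cams.get_calibration("scene");a=cams.get_image("scene");c=cams.get_calibration("wrist");w=cams.get_image("wrist")
b=np.zeros((600,800,3),np.uint8)
b[:480,:400]=cv2.resize(a[130:250,250:350],None,fx=4,fy=4,interpolation=cv2.INTER_CUBIC)
b[:300,400:]=cv2.resize(w,(400,300));T=cams.get_image("top")
b[300:600,400:700]=cv2.resize(T[120:220,300:400],None,fx=3,fy=3)
cv2.imwrite("pics/v.png",b[...,::-1])
s=monitor.get_state();print(s["position"],s["tool_rot"])
E
```

```text
[0.5986 0.2323 0.271 ] [ 0.4304 -3.1098  0.0013]
```

View pics/v.png

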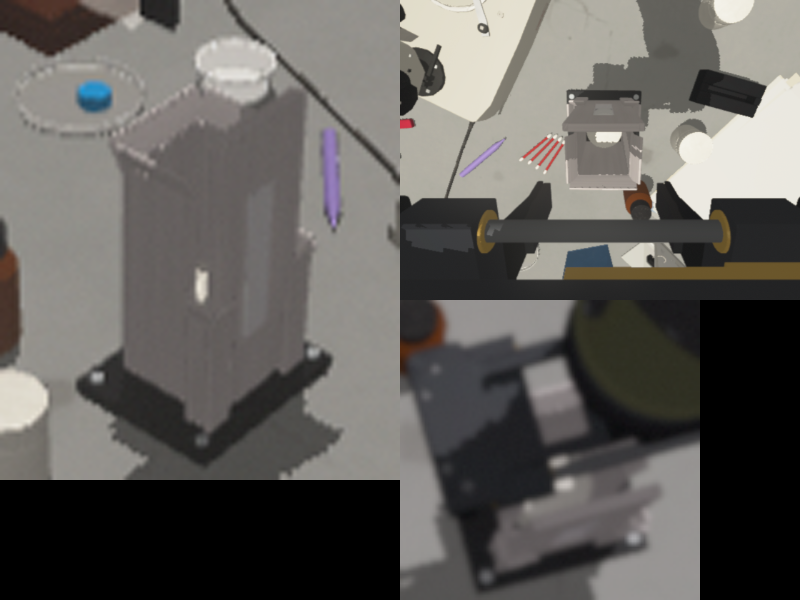

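>>> {"fn": "move_arm", "kwargs": {"slide": [[3,3,0],[6.5,6.5,0],[10,10,0],[13.5,13.5,1],[16,16,3],[17.1,17.2,6],[17.1,17.2,10],[17.1,17.2,14],[17.1,17.2,18],[17.1,17.2,21],[17.1,17.2,23],[17.1,17.2,23.9],[17.1,17.2,23.9],[17.1,17.2,23.9]], "roll": [-0.14,-0.28,-0.42,-0.56,-0.7,-0.84,-0.88,-0.88,-0.88,-0.88,-0.88,-0.88,-0.88,-0.88], "gripper": 8.7}}

```text
time: 17.85
position: [0.3879, 0.3523, 0.0341]
tool_rot: [-1.715, 2.631, 0.0]
ft_force: [-0.6, 0.3, -0.2]
grip_width: 0.997
grip_force: 0.0
```

>>> {"fn": "move_arm", "kwargs": {"slide": [[0,0,0],[0,0,0],[0,0,0],[0,0,0],[0,0,0],[0,0,0],[0,0,0]], "roll": [0,0,0,0,0,0,0], "gripper": 0}}

```text
time: 18.55
position: [0.3877, 0.3519, 0.0336]
tool_rot: [1.715, -2.632, 0.0]
ft_force: [-1.1, -0.4, 0.4]
grip_width: 0.601
grip_force: 20.0
```

>>> {"fn": "move_arm", "kwargs": {"slide": [[0,0,-4],[0,0,-8],[0,0,-13],[0,0,-18],[0.2,-2,-22],[0.5,-5,-23.1],[0.9,-9,-23.1],[1.3,-13,-23.1],[1.7,-17,-23.1],[2.1,-21,-23.1],[2.3,-23,-23.1],[2.4,-24.1,-23.1],[2.4,-24.1,-23.1],[2.4,-24.1,-22],[2.4,-24.1,-20],[2.4,-24.1,-18.5],[2.4,-24.1,-17],[2.4,-24.1,-16],[2.4,-24.1,-14.9],[2.4,-24.1,-14.9]], "roll": [0,0,0,0,0.12,0.24,0.36,0.48,0.6,0.72,0.84,0.88,0.88,0.88,0.88,0.88,0.88,0.88,0.88,0.88]}}

```text
time: 20.55
position: [0.5977, 0.2322, 0.1808]
tool_rot: [0.431, -3.109, 0.001]
ft_force: [-0.3, -1.0, -0.3]
grip_width: 0.601
grip_force: 20.0
```

>>> {"fn": "move_arm", "kwargs": {"slide": [[0,0,0],[0,0,0],[0,0,0],[0,0,0],[0,0,0],[0,0,0],[0,0,-2],[0,0,-6],[0,0,-9],[0,0,-9],[0,0,-9]], "roll": [0,0,0,0,0,0,0,0,0,0,0], "gripper": 7.5}}

```text
time: 21.65
position: [0.5987, 0.2329, 0.2731]
tool_rot: [-0.431, 3.111, 0.0]
ft_force: [0.0, -0.2, -0.9]
grip_width: 0.861
grip_force: 0.0
```

```bash
python3 - <<'E'
from h import *
s=monitor.get_state();print(s["position"],s["tool_rot"])
c=cams.get_calibration("wrist");w=cams.get_image("wrist");cv2.imwrite("pics/w3.png",w[...,::-1])
for z in(.07,.13,.19):
    p=proj(c,[.5985,.2329,z]);print(z,p,352*.053/(c["R"]@[.5985,.2329,z]+c["t"])[2])
h=cv2.cvtColor(w,cv2.COLOR_RGB2HSV)
# white blobs
m=((w.min(2)>190)&(h[...,1]<40)).astype(np.uint8)
n,l,st,ce=cv2.connectedComponentsWithStats(m)
for i in range(1,n):
    if st[i,4]>150: print(st[i],ce[i],"@.06",plane(c,ce[i],.06))
E
```

```text
[0.5987 0.2329 0.2731] [-0.4308  3.1105  0.    ]
0.07 [284.7379 182.696 ] 50.056988457557395
0.13 [284.7026 197.6501] 59.1231659025821
0.19 [284.6518 219.2191] 72.1997823428023
[    0     0   189   170 18544] [95.1582 65.2666] @.06 [0.5378 0.0215 0.06  ]
[  373   102   187   205 21622] [484.1349 214.8647] @.06 [0.5753 0.4583 0.06  ]
[258 195  56  27 960] [287.149  208.4656] @.06 [0.6282 0.2441 0.06  ]
[238 262  92   3 157] [287.9554 263.414 ] @.06 [0.6927 0.2635 0.06  ]
[310 340  45  34 941] [333.5388 356.6791] @.06 [0.8035 0.3561 0.06  ]
```

>>> {"fn": "move_arm", "kwargs": {"slide": [[-0.6,3,0],[-1.2,6.5,0],[-2,10,0],[-2.7,13,0],[-2.9,14.3,0],[-2.9,14.3,1],[-2.9,14.3,2],[-2.9,14.3,3],[-2.9,14.3,4],[-2.9,14.3,5],[-2.9,14.3,8],[-2.9,14.3,12],[-2.9,14.3,16],[-2.9,14.3,20],[-2.9,14.3,22.5],[-2.9,14.3,23.7],[-2.9,14.3,24],[-2.9,14.3,24],[-2.9,14.3,24]], "roll": [0.14,0.28,0.42,0.56,0.7,0.84,0.98,1.12,1.26,1.4,1.42,1.42,1.42,1.42,1.42,1.42,1.42,1.42,1.42], "gripper": 8.7}}

```text
time: 23.6
position: [0.5884, 0.379, 0.0343]
tool_rot: [1.701, 2.64, 0.004]
ft_force: [0.3, 0.6, 0.9]
grip_width: 1.0
grip_force: 0.0
```

>>> {"fn": "move_arm", "kwargs": {"slide": [[0,0,0],[0,0,0],[0,0,0],[0,0,0],[0,0,0],[0,0,0],[0,0,0]], "roll": [0,0,0,0,0,0,0], "gripper": 0}}

```text
time: 24.3
position: [0.5876, 0.3782, 0.0326]
tool_rot: [1.702, 2.641, 0.0]
ft_force: [0.3, -1.6, 1.0]
grip_width: 0.598
grip_force: 20.0
```

>>> {"fn": "move_arm", "kwargs": {"slide": [[0,0,-4],[0,0,-8],[0,0,-13],[0,0,-18],[0,0,-22],[-1,-0.4,-23.2],[-3,-1.1,-23.2],[-6,-2.2,-23.2],[-9,-3.3,-23.2],[-12,-4.4,-23.2],[-13.7,-5,-23.2],[-13.7,-5,-23.2],[-13.7,-5,-23.2],[-13.7,-5,-22],[-13.7,-5,-20],[-13.7,-5,-18],[-13.7,-5,-16.5],[-13.7,-5,-15.2],[-13.7,-5,-14.9],[-13.7,-5,-14.9]], "roll": [0,-0.1,-0.24,-0.38,-0.52,-0.66,-0.8,-0.94,-1.08,-1.22,-1.36,-1.42,-1.42,-1.42,-1.42,-1.42,-1.42,-1.42,-1.42,-1.42]}}

```text
time: 26.3
position: [0.5984, 0.2329, 0.1811]
tool_rot: [0.431, -3.111, 0.0]
ft_force: [0.5, -0.2, -0.9]
grip_width: 0.603
grip_force: 20.0
```

>>> {"fn": "move_arm", "kwargs": {"slide": [[0,0,0],[0,0,0],[0,0,0],[0,0,0],[0,0,0],[0,0,0],[0,0,-2],[0,0,-6],[0,0,-10],[0,0,-14],[0,0,-14],[0,0,-14]], "roll": [0,0,0,0,0,0,0,0,0,0,0,0], "gripper": 7.5}}

```text
time: 27.5
position: [0.5989, 0.2332, 0.3224]
tool_rot: [-0.431, 3.11, 0.0]
ft_force: [-0.1, -0.6, -1.2]
grip_width: 0.866
grip_force: 0.0
```

```bash
python3 - <<'E'
from h import *
S=cams.get_calibration("scene");a=cams.get_image("scene");c=cams.get_calibration("wrist");w=cams.get_image("wrist")
for z in(.19,.21): print(z,"scene",proj(S,[.5985,.2329,z]),"wrist",proj(c,[.5985,.2329,z]),352*.053/(c["R"]@[.5985,.2329,z]+c["t"])[2])
b=np.zeros((560,800,3),np.uint8)
b[:560,:400]=cv2.resize(a[110:250,250:350],None,fx=4,fy=4,interpolation=cv2.INTER_CUBIC)
b[:300,400:]=cv2.resize(w,(400,300))
cv2.imwrite("pics/u.png",b[...,::-1])
E
```

```text
0.19 scene [302.0928 159.2314] wrist [284.9995 201.9556] 61.34151189526759
0.21 scene [302.3179 151.6483] wrist [284.9971 208.7162] 65.44312971420882
```

View pics/u.png

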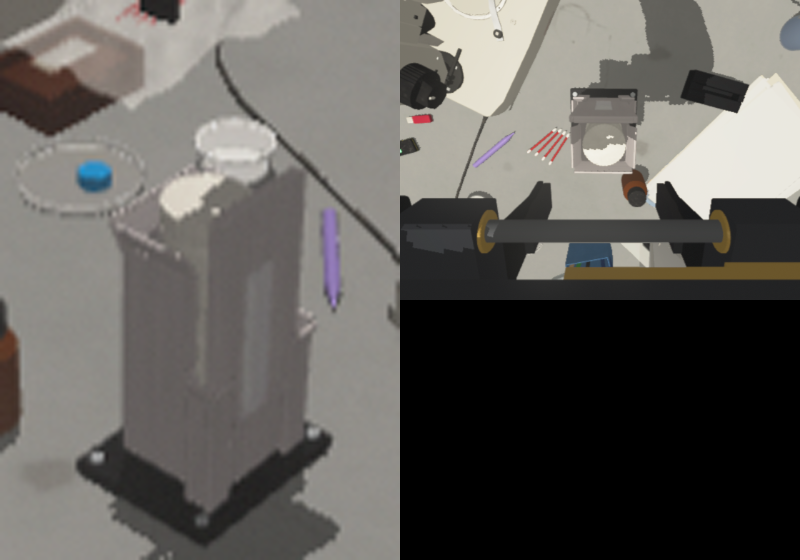

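The plate is seated. The third lid sits at scene pixel (299,157), which matches the predicted 190 mm height, and the gripper is clear.

```bash
python3 -c "
from bench import workorder;print(workorder.close_job())"
```

```text
the job is handed in; nothing more can be done
None
```

The job is handed in at about 28 s of the 72 s: the front plate is seated, the three jars are stacked lid up in the tube as far as the last camera views show, and I did not touch either bottle; no verdict came back.

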